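# Set up the pour-over coffee stand

## Robot

A 6-joint arm with a two-finger parallel gripper is mounted at the origin on a cart in front of the work surface, level with it; the furniture and walls round the work are solid. World frame = base frame: x ahead of the robot, y to its left, z up, the work surface at z = 0. Lengths are in m, angles in degrees, forces in N, time in s.
With the tool pointing down it reaches from about 0.275 to 0.75 m from the base axis. Payload 10.2 kg.
Tool frame: the origin (TCP) lies midway between the tips of the shut fingers; the grasp point (between the pads) lies 19 mm behind it; z points along the fingers, y is the line along which they close (so a half turn about z gives the same grasp; the last joint's range is limited). The gripper opens to 85 mm and grips with 20 to 120 N. Pads are 22 mm wide; open, the fingers measure 114 mm over their backs; the gripper's body (76 mm by 85 mm) begins 54 mm behind the grasp point. The pads swing forward as they close: fully open they stand 13 mm farther back than shut.
Start: joints at [57.674, 17.928, 85.812, -0, 76.261, -12.8], TCP at [0.175, 0.495, 0.231] pointing down, gripper open.
Joint ranges: [-168.41, 168.41], [-55.51, 124.54], [10.69, 146.95], [-70.63, 250.63], [1, 178], [-165.06, 165.06]. Speed limits (degrees/s): [136.94, 136.94, 172.46, 180, 180, 180].

## Interface

Orientations are given as [roll, pitch, yaw] about the fixed x, y, z axes, in that order (R = Rz(yaw) Ry(pitch) Rx(roll)).
In Python, from rig import monitor, imaging, finish_job gives the robot as it stands.
- The arm moves only by the shell command python3 -m pendant 'ROWS' [FORCE]. ROWS is JSON, one flat list of numbers, 7 for each row, row after row: the shift along the world's x, y, z in units of 0.6 m (1.0 is 0.6 m), then the turn, a rotation vector about the world's x, y, z in units of 90 degrees (1.0 is 90 degrees), then the closure, from -1 (fully open) to 1 (shut), so that 0 is half open. In form: [x, y, z, ax, ay, az, gripper, x, y, z, ax, ay, az, gripper, ...]. A call has 1 to 20 rows; each row is the pose to reach, as a shift and turn from the pose commanded when the call began; what a row does not reach only later rows make up. A row lasts 1/8 s, in which the tool goes at most 62.5 mm and 10.7 degrees, less where a joint would pass 70% of its speed; a pose out of reach is approached as far as the arm can. A call with a number of a shift or a turn outside -1 to 1 is refused whole. A call with a gripper value outside its range is refused whole. The fingers move at their own pace and stop on an object; FORCE is the grip in N (left out, the last holds). Time passes only in rows, so rows that repeat a pose let the fingers close. It gives the time, the measured TCP pose, the force, the opening and the grip force at its end, in the units of the state.
- monitor.sense(): the state, without advancing time (a new reading comes with each control period).
- imaging.grab_frame(name): name is "scene" or "top"; returns the picture (400x640x3 uint8, red, green, blue); there is no depth.
- imaging.get_calibration(name): a dict with "K" (3x3 intrinsics, pixels), "xyz" and "rotation" of the camera in the world. Camera axes: x right, y down, z forward; pixel columns grow to the right and rows downward; lengths in m; the calibration is good to about 2 mm. A picture is of the moment at which its call begins. get_calibration takes no time and is no camera call.
- finish_job(): hands the job in; it is judged then, once.
The state is a dict: "t": time; "q": joint angles; "joint_velocities": joint speeds; "joint_efforts": joint torques, N m; "tool_pos": TCP position; "eef_rot": TCP orientation; "force": force on the tool from outside, world axes, zero at the start; "moment": the same for the moment, N m; "grip_width": finger opening in m; "finger_force": force on a finger pad.
Only numpy, scipy, OpenCV 4.12 (cv2) and the standard library are available. Lean on these libraries where they do the work, as an engineer would, in place of code of your own. Each camera call takes 0.05 s, during which the arm holds its last target. There are 200 camera calls.

## Task

Lift the white coffee dripper by its loop handle and seat it in the ring of the pour-over stand, and let go of it. Then take the stand's lever by its upright knob and, with the lever still open, raise the sliding leg until its pointer is level with the marker on the gauge; pause there a moment, then swing the lever fully closed against its stop while keeping the leg at the marker. The leg sinks if it is let go, so finish still holding the knob, with the leg at the marker; do not disturb the glass, the pepper mill or the jar.

Things in the scene. Friction and masses are not known exactly. Their poses are not given: they have to be found in the camera images.
- stand: Pour-over stand, fixed: wooden base 150 x 195 x 12 mm (y -150 to +45 mm) with an upright steel tube 26 mm thick, 146 mm high. Origin: on the tube's axis at worktop level. +z up, -y from the tube to the ring, +x to the gauge, a flat aluminium strip 16 mm wide, 270 mm high, 56 mm behind the tube's axis. The open lever points to -x, towards the robot.
- leg (a joint): Sliding leg (tube in the stand's tube; its black head carries ring, pointer and lever): height in m above its lowest position, 0 to 0.09. Starts at 0; sinks by its own weight when not held (about 0.45 kg, 0.6 kg with the dripper, 1 N of friction). It slides straight up and does not turn.
- ring (a point): Centre of the ring's top face. The ring, on the leg's arm, is horizontal, 6 mm thick, inside diameter 82 mm, outside 100 mm; its centre is 98 mm from the leg's axis along the stand's -y, its top face 176 mm above the worktop while the leg is down. It rises with the leg. Axes as the stand's.
- pointer (a point): Free end of the pointer, a small flat steel tongue 4 mm thick at the back of the leg's head, 43 mm behind the leg's axis; 174 mm above the worktop while the leg is down. It rises with the leg.
- marker: Marker clipped on the gauge strip: a slim black horizontal cross bar 60 mm wide and 4 mm high with a clip 12 mm high behind it, fixed. Origin: middle of the cross bar's front edge, 46 mm behind the leg's axis; its height is the height the pointer must reach (30 to 66 mm above the pointer's start).
- lever (a joint): Cam lever on top of the leg's head, turning about the leg's vertical axis: 0 = open (points along the stand's -x), 1.2 rad = closed against its stop (turned clockwise seen from above, towards the stand's +y). Starts between 0 and 0.2. It stays where it is left; turning it takes about 1 N at the knob.
- knob: Wooden knob upright at the end of the lever: round rod 22 mm thick, 46 mm high, 80 mm from the leg's axis. Origin: on its axis, 19 mm below its top, 223 mm above the worktop while the leg is down. Grip it from above at any yaw; it does not turn on the lever but may turn between the pads as the lever swings.
- dripper: White coffee dripper, 0.11 to 0.22 kg: hollow cone, 48 mm wide at the foot, 71 mm below the rim; flat rim 106 mm wide, 54 to 60 mm above the foot. Origin: middle of the foot's underside. Arched steel handle, bar 9 mm thick: its straight top, 48 mm long, runs along the dripper's x, centre 112 mm above the origin. Seated in the ring, at any yaw, the origin is 54 mm below the ring's top face.
- glass: Clear drinking glass, 81 mm in diameter and 92 mm high, standing on the stand's base under the ring. Origin: middle of its underside. Leave it alone.
- mill: Wooden pepper mill, 58 mm in diameter, 150 mm high, standing behind the work. Origin: middle of its underside. Leave it alone.
- jar: Jar with a yellow lid, 64 mm in diameter, 100 mm high, standing behind the work on the right. Origin: middle of its underside. Leave it alone.
There are look-alikes about, which are no part of the job. There is more than one size of the dripper; the one meant has the size given above.

How it is judged:
By the outcome, as a careful person would: the job done as asked, in the order asked, and still so for the second after the job is handed in, while the arm keeps its last pose, push and grip.
It also fails if it takes over 58 s, if anything falls off the work surface, if the arm or the gripper's body presses on something with over 40 N, if the wrist force passes 120 N, or if a joint passes its speed limit or range.

## Working session

There is one attempt and no reset: what is moved stays moved. The work goes in short steps, Python scripts to look and compute and a shell command to move; the robot and the scene stay as the last step left them, time stands still between calls to the robot, and variables do not carry over. Pictures are saved under pics/ and viewed, at most 10 in all, crops included, and the job is handed in when it is done.

```bash
ls; mkdir -p pics; python3 - <<'E'
from rig import monitor, imaging
import cv2,numpy as np
for n in("scene","top"):
    f=imaging.grab_frame(n); cv2.imwrite(f"pics/{n}0.png",f[:,:,::-1]); c=imaging.get_calibration(n); print(n,c)
print(monitor.sense())
E
```

```text
pics
scene {'K': array([[431.61852573,   0.        , 321.63964417],
       [  0.        , 431.61852573, 198.65120245],
       [  0.        ,   0.        ,   1.        ]]), 'xyz': array([0.53668546, 0.5098157 , 0.86438206]), 'rotation': array([-1.36276095e+02, -4.94538308e-02, -1.78802382e+02])}
top {'K': array([[363.57196062,   0.        , 319.67615337],
       [  0.        , 363.57196062, 201.97402511],
       [  0.        ,   0.        ,   1.        ]]), 'xyz': array([ 0.43894235, -0.16513566,  1.04880367]), 'rotation': array([-171.72984503,    0.85981676,  -88.99222489])}
{'t': 0.1, 'q': array([ 5.76728014e+01,  1.79556853e+01,  8.58477525e+01, -3.97047663e-04,
        7.62610115e+01, -1.28000159e+01]), 'joint_velocities': array([ 0.17510607, -0.11067334, -0.01060858,  0.06717652,  0.07008137,
        0.07693672]), 'joint_efforts': array([ 1.62620174e-03, -4.12896216e+01, -2.60138583e+01, -1.90317141e-04,
        3.06878937e-03, -7.06817082e-05]), 'tool_pos': array([0.17537783, 0.4946091 , 0.23080975]), 'eef_rot': array([-1.79937067e+02, -1.39026649e-02,  1.60472904e+02]), 'force': array([-0.31404381, -0.75882337,  0.28458768]), 'moment': array([0.05190545, 0.00556009, 0.08090197]), 'finger_force': 0.0, 'grip_width': 0.08545414987863106}
```

View pics/scene0.png

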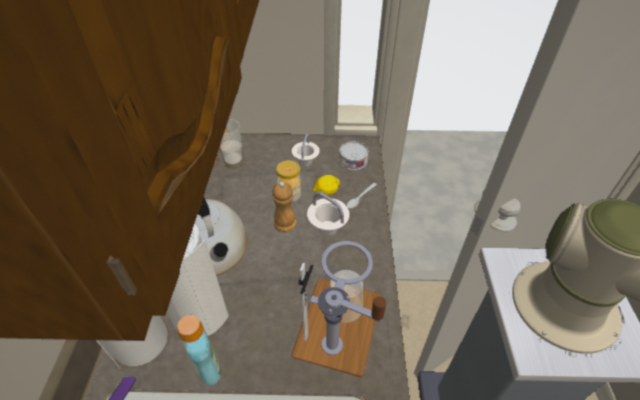

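View pics/top0.png

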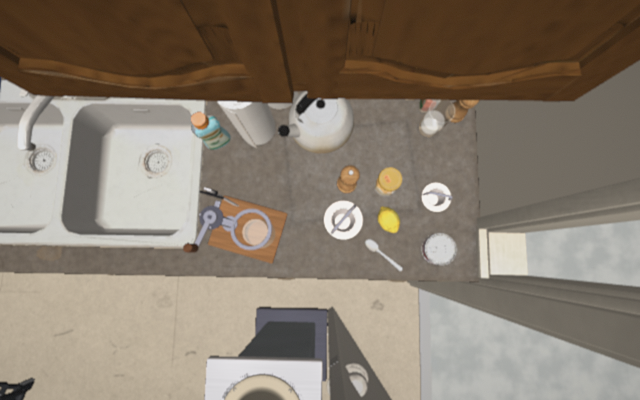

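The scene image shows the stand at about (335,330) and its ring at (347,262). There is a nearer dripper at (328,213) and a far one at (306,151). In the top image the stand tube is at about (212,217), the ring at (251,230), the drippers at (343,220) and (436,197), the knob at (191,248), and the marker/gauge near (208,191). Dripper candidates are top (343,220) and (436,197). The can at (440,249) is another white round object. I'll choose by rim size.

```bash
cat > h.py <<'E'
import numpy as np, cv2
from rig import monitor, imaging
from scipy.spatial.transform import Rotation as R
def cam(n):
    c=imaging.get_calibration(n); return c["K"],np.array(c["xyz"]),R.from_euler('xyz',c["rotation"],degrees=True).as_matrix()
def ray(n,p):
    K,o,M=cam(n); d=M@np.linalg.solve(K,[p[0],p[1],1.]); return o,d/np.linalg.norm(d)
def onz(n,p,z):
    o,d=ray(n,p); return o+d*(z-o[2])/d[2]
def two(a,b):  # scene pixel, top pixel -> point, gap
    o1,d1=ray("scene",a); o2,d2=ray("top",b)
    s=np.linalg.lstsq(np.c_[d1,-d2],o2-o1,rcond=None)[0]; p,q=o1+s[0]*d1,o2+s[1]*d2
    return (p+q)/2,np.linalg.norm(p-q)
def px(n,P):
    K,o,M=cam(n); v=K@(M.T@(np.array(P)-o)); return v[:2]/v[2]
E
python3 - <<'E'
from h import *
a=cv2.imread("pics/top0.png"); s=cv2.imread("pics/scene0.png")
for n,im,boxes in(("top",a,((320,198,366,244),(416,178,458,216))),("scene",s,((300,190,356,234),(286,138,326,164)))):
    g=im.min(2)
    for b in boxes:
        m=np.zeros(g.shape,np.uint8); m[b[1]:b[3],b[0]:b[2]]=(g[b[1]:b[3],b[0]:b[2]]>175)*255
        c=max(cv2.findContours(m,0,1)[0],key=cv2.contourArea); e=cv2.fitEllipse(cv2.convexHull(c))
        P=[onz(n,q,0.057) for q in cv2.convexHull(c)[:,0]]; P=np.array(P)[:,:2].astype(np.float32)
        print(n,b,e,"rim circle at z.057",cv2.minEnclosingCircle(P),cv2.fitEllipse(P))
A=cv2.resize(a[170:285,175:335],None,fx=5,fy=5,interpolation=2)[:575,:800]
B=cv2.resize(s[230:360,280:400],None,fx=4.4,fy=4.4,interpolation=2)
cv2.imwrite("pics/standtop.png",A);cv2.imwrite("pics/standscene.png",B)
C=np.hstack([cv2.resize(a[190:250,310:380],None,fx=5.7,fy=5.7,interpolation=2)[:340],cv2.resize(s[180:240,295:365],None,fx=5.7,fy=5.7,interpolation=2)[:340]])
cv2.imwrite("pics/drip.png",C);print(C.shape)
E
```

```text
top (320, 198, 366, 244) ((342.8787536621094, 219.6154327392578), (38.43824768066406, 38.8176383972168), 138.81483459472656) rim circle at z.057 ((0.5353904962539673, -0.21213407814502716), 0.05346956476569176) ((0.5354706645011902, -0.2119837999343872), (0.1054769828915596, 0.10609642416238785), 100.77476501464844)
top (416, 178, 458, 216) ((435.98101806640625, 196.88890075683594), (28.69965362548828, 29.8544979095459), 127.50157165527344) rim circle at z.057 ((0.6022491455078125, -0.4668816030025482), 0.040760524570941925) ((0.6021230220794678, -0.46718302369117737), (0.08039921522140503, 0.08117590099573135), 72.96644592285156)
scene (300, 190, 356, 234) ((331.8277893066406, 211.7108612060547), (32.36984634399414, 50.647247314453125), 75.80326843261719) rim circle at z.057 ((0.5225900411605835, -0.22231653332710266), 0.06773742288351059) ((0.5250200629234314, -0.21931298077106476), (0.10398491472005844, 0.1345321387052536), 124.19182586669922)
scene (286, 138, 326, 164) ((308.98992919921875, 150.65554809570312), (16.516122817993164, 18.141904830932617), 78.07616424560547) rim circle at z.057 ((0.5948824882507324, -0.4531066417694092), 0.037159278988838196) ((0.592886745929718, -0.4545261561870575), (0.05257721245288849, 0.07431294769048691), 0.7627468705177307)
(340, 798, 3)
```

View pics/drip.png

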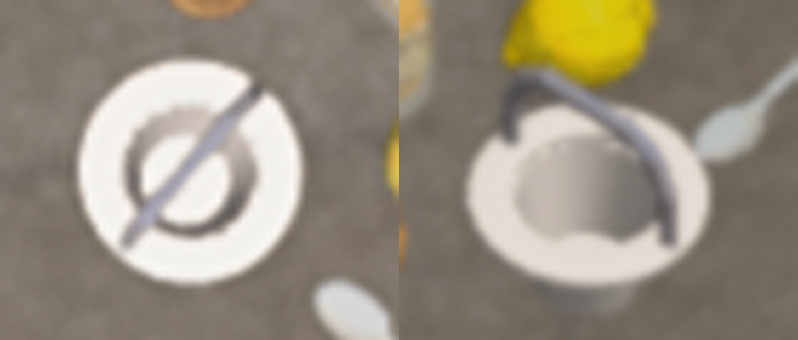

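View pics/standtop.png

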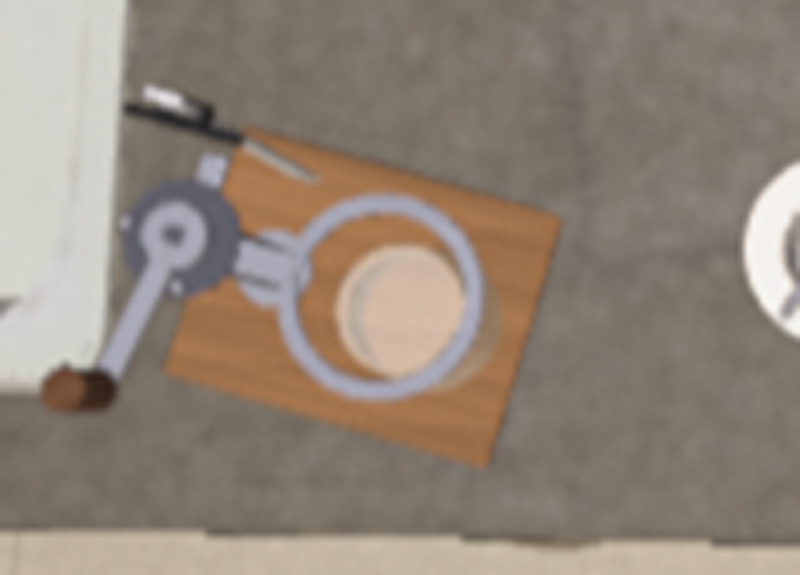

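View pics/standscene.png

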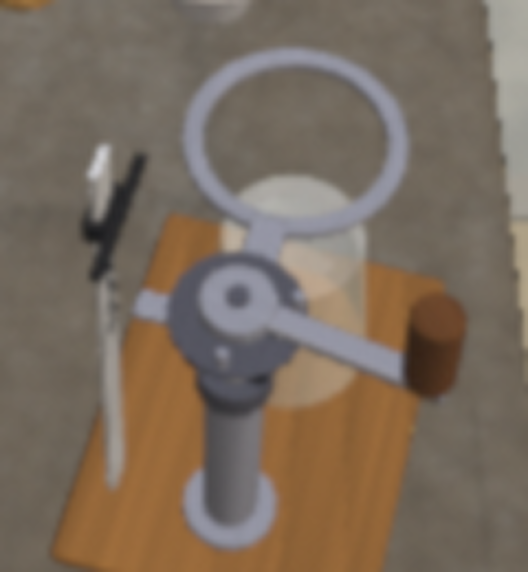

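The left crop shows the 106 mm dripper (measured rim 0.106 m; the far one is 0.081 m), so this is the one. Its handle runs from top pixel (332,232) to (355,206). The stand crops show the ring, head, knob and the black marker bar clearly.

```bash
python3 - <<'E'
from h import *
np.set_printoptions(precision=4,suppress=True)
T=lambda x,y:(x/5+175-.4,y/5+170-.4); S=lambda x,y:(x/4.4+280-.4,y/4.4+230-.4)
for nm,s,t in(("ring",S(296,138),T(381,296)),("headcap",S(238,296),T(174,233)),("markA(-y end)",S(142,155),T(241,140)),("markB",S(98,277),T(125,105)),("knobtop",S(440,317),T(63,389))):
    print(nm,two(s,t))
print("ring z.176",onz("top",T(381,296),.176),onz("scene",S(296,138),.176))
print("ring diam",[np.linalg.norm(onz("top",T(278,296),.176)-onz("top",T(483,296),.176))])
B=np.array([onz("top",T(*p),.012) for p in((245,128),(563,215),(488,467),(165,372))])[:,:2]
print("base",B,[np.linalg.norm(B[i]-B[i-1]) for i in range(4)])
for a,b in((0,1),(3,2)): d=B[a]-B[b]; print("yaw +y dir",np.degrees(np.arctan2(d[1],d[0]))-90)
for a,b in((0,3),(1,2)): d=B[a]-B[b]; print("yaw +x dir",np.degrees(np.arctan2(d[1],d[0])))
D=lambda x,y:(x/5.7+310-.4,y/5.7+190-.4); E=lambda x,y:((x-399)/5.7+295-.4,y/5.7+180-.4)
print("rim",onz("top",D(190,171),.057),onz("scene",E(589,196),.057))
h=[onz("top",D(*p),.112) for p in((140,225),(235,112))]; print("handle",h,np.degrees(np.arctan2(*(h[1]-h[0])[[1,0]])))
h=[onz("top",D(*p),.057) for p in((125,243),(260,90))]; print("handle feet",h,np.degrees(np.arctan2(*(h[1]-h[0])[[1,0]])))
print("mill,jar",onz("top",(348,173),.15),onz("top",(390,176),.1))
E
```

```text
ring (array([0.4976, 0.0155, 0.173 ]), np.float64(0.0007114907745896146))
headcap (array([0.5239, 0.11  , 0.1973]), np.float64(0.0011980361992085923))
markA(-y end) (array([0.5631, 0.0697, 0.2355]), np.float64(0.0010823260907154987))
markB (array([0.5783, 0.1245, 0.2334]), np.float64(0.00200902904988455))
knobtop (array([0.4495, 0.142 , 0.2385]), np.float64(0.0007728964345435041))
ring z.176 [0.4978 0.0148 0.176 ] [0.4974 0.0177 0.176 ]
ring diam [np.float64(0.09899004614441456)]
base [[ 0.6049  0.1322]
 [ 0.5571 -0.0541]
 [ 0.4135 -0.0162]
 [ 0.4635  0.1701]] [np.float64(0.14637706286151178), np.float64(0.19237573886318252), np.float64(0.14851391232106204), np.float64(0.1928427882496824)]
yaw +y dir -14.403329285439838
yaw +y dir -15.039447737804124
yaw +x dir -15.003443036701714
yaw +x dir -14.81920161656218
rim [ 0.5351 -0.2122  0.057 ] [ 0.5353 -0.2095  0.057 ]
handle [array([ 0.5049, -0.1872,  0.112 ]), array([ 0.557 , -0.2298,  0.112 ])] -39.25858844554631
handle feet [array([ 0.5001, -0.1815,  0.057 ]), array([ 0.5749, -0.2456,  0.057 ])] -40.623647363709196
mill,jar [ 0.6444 -0.2196  0.15  ] [ 0.6492 -0.3341  0.1   ]
```

```bash
python3 -m pendant '[0,0,0.1,0,0,0,-1, 0,0,0.2,0,0,0,-1, 0.1,-0.2,0.2,0,0,-0.1,-1, 0.2,-0.4,0.2,0,0,-0.228,-1, 0.3,-0.588,0.2,0,0,-0.228,-1, 0.3,-0.588,0.2,0,0,-0.228,-1, 0.3,-0.588,0.2,0,0,-0.228,-1, 0.3,-0.588,0.2,0,0,-0.228,-1]' 60 && python3 -m pendant '[0.1,-0.2,0,0,0,0,-1, 0.2,-0.4,0,0,0,0,-1, 0.3,-0.588,0,0,0,0,-1, 0.3,-0.588,0,0,0,0,-1, 0.3,-0.588,0,0,0,0,-1, 0.3,-0.588,0,0,0,0,-1, 0.3,-0.588,-0.2,0,0,0,-1, 0.3,-0.588,-0.2,0,0,0,-1]'
```

```text
t: 1.1
tool_pos: [0.3462, 0.1589, 0.3512]
eef_rot: [180.0, 0.0, 140.0]
force: [0.9, 0.3, -0.8]
grip_width: 0.0853
finger_force: 0.0
t: 2.1
tool_pos: [0.5258, -0.1929, 0.229]
eef_rot: [-180.0, -0.0, 139.9]
force: [0.8, -0.7, 0.3]
grip_width: 0.0854
finger_force: 0.0
```

```bash
python3 -m pendant '[0,0,0,0,0,0,-1, 0,0,0,0,0,0,-1]'; python3 - <<'E'
from h import *
f=imaging.grab_frame("top");s=imaging.grab_frame("scene")
p=px("top",[.535,-.211,.112]).astype(int);q=px("scene",[.535,-.211,.112]).astype(int)
A=f[p[1]-35:p[1]+35,p[0]-35:p[0]+35];B=s[q[1]-35:q[1]+35,q[0]-35:q[0]+35]
cv2.imwrite("pics/over.png",cv2.resize(np.hstack([A,B])[:,:,::-1],None,fx=5.7,fy=5.7,interpolation=2));print(p,q,monitor.sense()["tool_pos"])
E
```

```text
t: 2.35
tool_pos: [0.5265, -0.1921, 0.2339]
eef_rot: [180.0, 0.2, 140.0]
force: [0.3, 0.6, 0.5]
grip_width: 0.0854
finger_force: 0.0
[343 217] [328 198] [ 0.52664097 -0.1921195   0.23421265]
```

View pics/over.png

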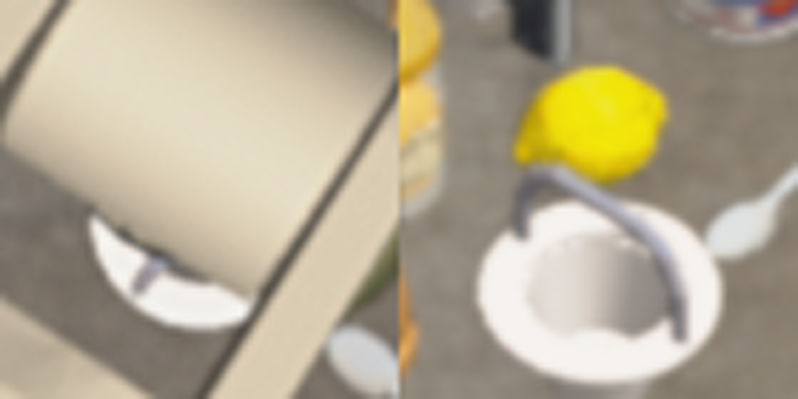

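The arm covers the dripper in the top view, leaving only its rim edge at (340,265) in the crop. The scene view shows it undisturbed, handle upright. The commanded pose is short by about (8,-19) mm, so I'll make that up and descend onto the handle.

```bash
python3 -m pendant '[0.014,-0.032,0,0,0,0,-1, 0.014,-0.032,-0.06,0,0,0,-1, 0.014,-0.032,-0.12,0,0,0,-1, 0.014,-0.032,-0.18,0,0,0,-1, 0.014,-0.032,-0.235,0,0,0,-1, 0.014,-0.032,-0.235,0,0,0,-1, 0.014,-0.032,-0.235,0,0,0,0.5, 0.014,-0.032,-0.235,0,0,0,1, 0.014,-0.032,-0.235,0,0,0,1, 0.014,-0.032,-0.235,0,0,0,1, 0.014,-0.032,-0.235,0,0,0,1, 0.014,-0.032,-0.235,0,0,0,1]' 60
```

```text
t: 3.95
tool_pos: [0.5344, -0.2114, 0.0908]
eef_rot: [-180.0, 0.0, 140.0]
force: [-1.8, 0.4, 5.4]
grip_width: 0.0068
finger_force: 58.6
```

```bash
python3 -m pendant '[0,0,0.02,0,0,0,1, 0,0,0.06,0,0,0,1, 0,0,0.12,0,0,0,1, 0,0,0.2,0,0,0,1, 0,0,0.28,0,0,0,1, 0,0,0.34,0,0,0,1, 0,0,0.4,0,0,0,1, 0,0,0.4,0,0,0,1, 0,0,0.4,0,0,0,1]' ; python3 - <<'E'
from h import *
s=imaging.grab_frame("scene");f=imaging.grab_frame("top")
st=monitor.sense();print(st["tool_pos"],st["force"],st["moment"],st["finger_force"],st["grip_width"])
cv2.imwrite("pics/lift.png",cv2.resize(np.hstack([s[60:300,220:440],f[120:320,230:450][:240] if 0 else cv2.copyMakeBorder(f[130:290,270:450],0,80,0,0,0)])[:,:,::-1],None,fx=2,fy=2))
E
```

```text
t: 5.08
tool_pos: [0.5339, -0.211, 0.3289]
eef_rot: [-180.0, -0.1, 140.0]
force: [0.1, -0.1, -2.4]
grip_width: 0.007
finger_force: 58.5
[ 0.53390255 -0.21105261  0.32869834] [-0.32134604 -0.31439819 -1.74321423] [-0.01575928 -0.0193713  -0.05429166] 58.50647985935211 0.00683677991002913
```

View pics/lift.png

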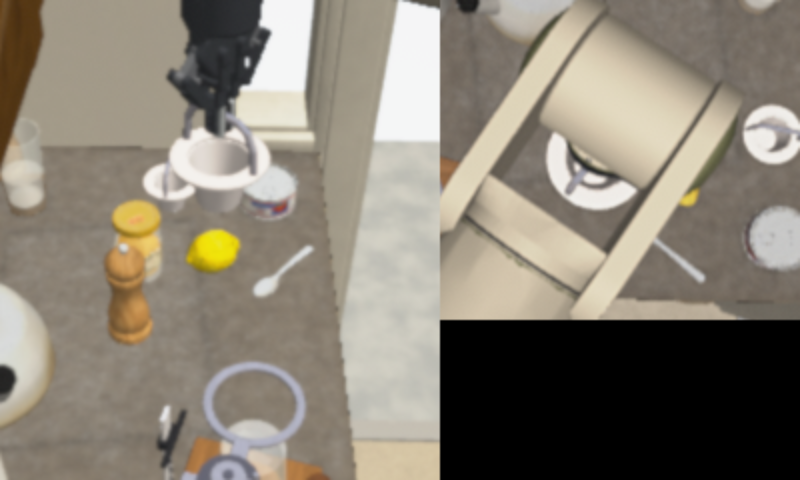

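The dripper is lifted and hangs level below the gripper, rim at crop (220,158). The other objects are unchanged. Next I'll move it over the ring.

```bash
python3 -m pendant '[-0.005,0.03,0,0,0,0,1, -0.013,0.08,0,0,0,0,1, -0.02,0.13,0,0,0,0,1, -0.03,0.18,0,0,0,0,1, -0.038,0.23,0,0,0,0,1, -0.046,0.28,0,0,0,0,1, -0.052,0.33,0,0,0,0,1, -0.058,0.36,0,0,0,0,1, -0.06,0.3775,0,0,0,0,1, -0.06,0.3775,0,0,0,0,1, -0.06,0.3775,0,0,0,0,1]' ; python3 - <<'E'
from h import *
s=imaging.grab_frame("scene");f=imaging.grab_frame("top")
st=monitor.sense();print(st["tool_pos"],st["force"])
g=s.min(2); p=px("scene",[.498,.0155,.295]).astype(int); print(p)
x0,y0=p-50; m=np.zeros(g.shape,np.uint8); m[y0:y0+100,x0:x0+100]=(g[y0:y0+100,x0:x0+100]>165)*255
c=max(cv2.findContours(m,0,1)[0],key=cv2.contourArea); h=cv2.convexHull(c)[:,0]
P=np.array([onz("scene",q,.295) for q in h])[:,:2].astype(np.float32); print(cv2.minEnclosingCircle(P),cv2.fitEllipse(P))
cv2.imwrite("pics/ring.png",cv2.resize(np.hstack([s[p[1]-70:p[1]+130,p[0]-100:p[0]+100],f[130:330,160:360]])[:,:,::-1],None,fx=2,fy=2))
E
```

```text
t: 6.55
tool_pos: [0.4984, 0.0146, 0.3302]
eef_rot: [-180.0, -0.0, 139.9]
force: [-0.5, -0.3, -2.3]
grip_width: 0.0068
finger_force: 58.5
[0.49836071 0.01461794 0.33016805] [ 0.03181028 -0.84129278 -1.85227082]
[349 219]
((0.49936145544052124, 0.012783562764525414), 0.054541390389204025) ((0.49895456433296204, 0.012453928589820862), (0.1065429151058197, 0.10839422047138214), 18.48598289489746)
```

View pics/ring.png

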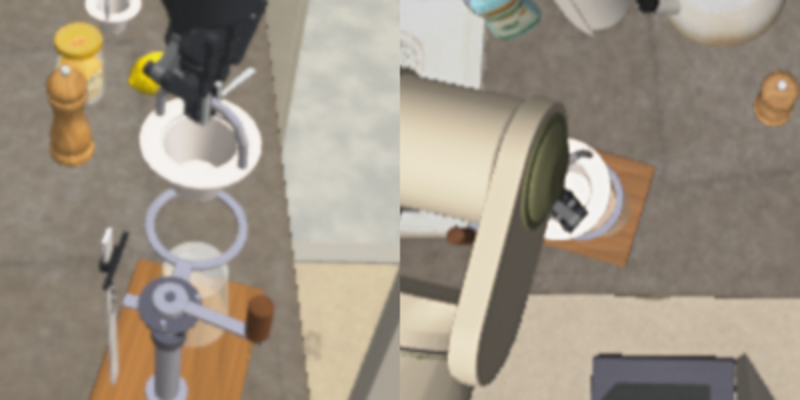

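The dripper hangs over the ring. Its rim centre measures (0.499, 0.0126), against about (0.4975, 0.0177) for the ring in the same view. I'll correct slightly and lower it.

```bash
python3 -m pendant '[-0.002,0.005,-0.01,0,0,0,1, -0.002,0.005,-0.04,0,0,0,1, -0.002,0.005,-0.07,0,0,0,1, -0.002,0.005,-0.1,0,0,0,1, -0.002,0.005,-0.13,0,0,0,1, -0.002,0.005,-0.16,0,0,0,1, -0.002,0.005,-0.175,0,0,0,1, -0.002,0.005,-0.183,0,0,0,1, -0.002,0.005,-0.19,0,0,0,1, -0.002,0.005,-0.194,0,0,0,1, -0.002,0.005,-0.194,0,0,0,1]'
```

```text
t: 8.02
tool_pos: [0.4971, 0.0182, 0.214]
eef_rot: [180.0, 0.0, 140.0]
force: [-0.1, 0.6, -2.1]
grip_width: 0.0068
finger_force: 58.5
```

```bash
python3 -m pendant '[0,0,-0.003,0,0,0,1, 0,0,-0.005,0,0,0,1, 0,0,-0.005,0,0,0,1]'
```

```text
t: 8.4
tool_pos: [0.4976, 0.0176, 0.2131]
eef_rot: [180.0, 0.2, 140.0]
force: [-4.7, -3.1, 14.0]
grip_width: 0.0071
finger_force: 60.1
```

```bash
python3 -m pendant '[0,0,0.003,0,0,0,1, 0,0,0.003,0,0,0,0.6, 0,0,0.003,0,0,0,0.3, 0,0,0.003,0,0,0,0.2, 0,0,0.003,0,0,0,0.2, 0,0,0.003,0,0,0,0.2]' ; python3 -m pendant '[0,0,0.02,0,0,0,0.2, 0,0,0.06,0,0,0,0.2, 0,0,0.12,0,0,0,0.2, 0,0,0.18,0,0,0,0.2, 0,0,0.22,0,0,0,0.2, 0,0,0.22,0,0,0,0.2]'; python3 - <<'E'
from h import *
s=imaging.grab_frame("scene");f=imaging.grab_frame("top")
g=s.min(2); p=px("scene",[.498,.0155,.179]).astype(int); print(p)
x0,y0=p-45; m=np.zeros(g.shape,np.uint8); m[y0:y0+90,x0:x0+90]=(g[y0:y0+90,x0:x0+90]>165)*255
c=max(cv2.findContours(m,0,1)[0],key=cv2.contourArea); h=cv2.convexHull(c)[:,0]
P=np.array([onz("scene",q,.182) for q in h])[:,:2].astype(np.float32); print(cv2.minEnclosingCircle(P),cv2.fitEllipse(P))
q=px("scene",[.53,.1,.2]).astype(int)
A=cv2.resize(s[q[1]-65:q[1]+65,q[0]-80:q[0]+80],None,fx=5,fy=4.5 and 5,interpolation=2)[:600]
cv2.imwrite("pics/seat.png",A[:,:,::-1]); print("origin crop",q-[80,65])
E
```

```text
t: 9.15
tool_pos: [0.497, 0.0183, 0.2127]
eef_rot: [180.0, -0.0, 140.0]
force: [-0.1, -0.1, 0.3]
grip_width: 0.0342
finger_force: 0.0
t: 9.9
tool_pos: [0.4974, 0.0182, 0.3467]
eef_rot: [179.9, 0.2, 140.0]
force: [0.3, 0.2, -0.7]
grip_width: 0.0344
finger_force: 0.0
[346 259]
((0.5051010251045227, 0.028222862631082535), 0.07337456196546555) ((0.4987263083457947, 0.02602170966565609), (0.10412535816431046, 0.14323200285434723), 5.443275451660156)
origin crop [249 225]
```

View pics/seat.png

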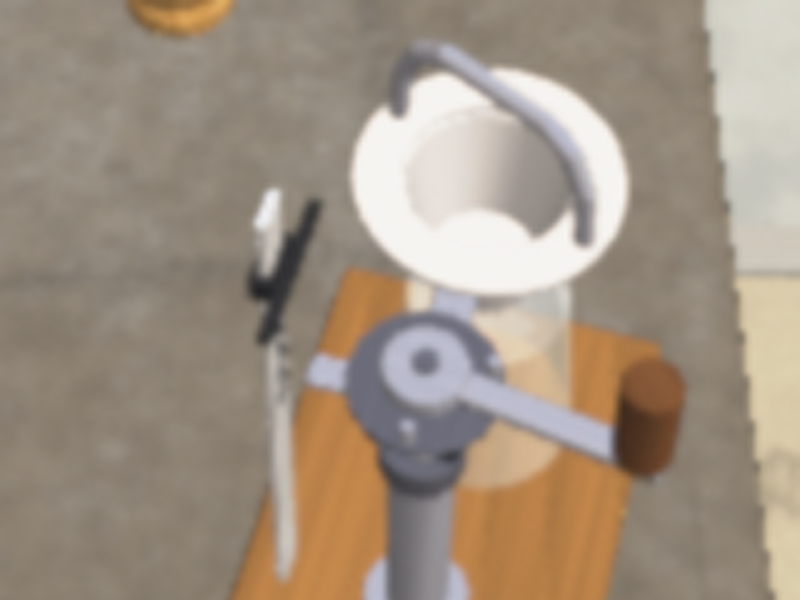

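The dripper sits level in the ring with the gripper clear: rim centre at crop (490,181), handle intact. In the same crop the pointer tip is at about (308,370), the marker bar runs (316,203)-(268,340), and the knob top is at (651,385). I'll measure marker against pointer by casting rays onto the vertical plane.

```bash
cat >> h.py <<'E'
AX=np.array([.5235,.110]); yaw=np.radians(-14.8); XD=np.array([np.cos(yaw),np.sin(yaw)]); YD=np.array([-XD[1],XD[0]])
def onx(n,p,xs):  # ray onto vertical plane x_stand=xs -> (y_stand, z)
    o,d=ray(n,p); n3=np.r_[XD,0]; s=(xs-(o[:2]-AX)@XD)/(d@n3); P=o+s*d; return (P[:2]-AX)@YD,P[2]
E
python3 - <<'E'
from h import *
np.set_printoptions(precision=4,suppress=True,linewidth=150)
s=imaging.grab_frame("scene"); g=s.max(2).astype(int)
print("rows 262-296, cols 296-320 of max channel"); print("     ",np.arange(296,322))
for r in range(262,306): print(r,g[r,296:322])
C=lambda x,y:(x/5+249-.4,y/5+225-.4)
print("rim",onz("scene",C(490,181),.179))
for nm,p,x in(("bar mid",C(292,271),.046),("barA",C(316,203),.046),("barB",C(268,340),.046),("pointer tip",C(310,370),.043)): print(nm,onx("scene",p,x))
E
```

```text
rows 262-296, cols 296-320 of max channel
      [296 297 298 299 300 301 302 303 304 305 306 307 308 309 310 311 312 313 314 315 316 317 318 319 320 321]
262 [139 138 138 138 138 141 153 168 167 155 149 146 145 143 141 141 142 143 146 147 146 145 150 196 240 245]
263 [139 139 138 138 140 152 192 217 206 169 150 146 146 143 139 137 139 143 147 150 149 147 148 186 239 245]
264 [139 139 138 138 140 169 222 233 215 169 148 147 147 142 127 119 122 134 146 149 149 146 145 175 234 245]
265 [137 137 137 139 145 183 231 236 213 165 146 146 146 136 105  85  90 115 140 148 148 146 144 163 220 243]
266 [136 136 136 138 157 208 235 232 208 165 147 145 143 122  86  62  75 115 141 149 149 146 146 152 196 239]
267 [137 136 137 141 173 226 237 224 201 164 147 144 137 105  70  56  80 125 146 151 151 149 149 149 177 232]
268 [138 138 139 153 198 234 236 220 198 165 146 142 131  93  61  60  91 131 147 151 151 152 152 152 167 218]
269 [138 139 141 164 216 233 227 215 196 165 146 138 118  82  59  71 108 136 147 149 150 151 152 152 157 184]
270 [138 141 142 158 195 214 211 206 195 163 140 129 101  68  58  
[... 3522 characters left out ...]
 158 160 164 171 178 158 132 122 121 121]
303 [150 152 149 144 141 143 156 172 167 149 153 146 140 145 160 166 166 169 172 171 163 143 119 120 120 120]
304 [147 148 146 143 140 143 154 166 162 151 161 148 136 150 167 172 175 179 184 184 178 164 132 117 120 121]
305 [143 144 142 140 140 142 151 164 165 165 167 149 135 154 169 174 177 183 188 191 188 176 145 117 120 122]
rim [0.4981 0.0194 0.179 ]
bar mid (np.float64(0.005629464787201514), np.float64(0.24293045185282802))
barA (np.float64(-0.02236523792831594), np.float64(0.24413233116116795))
barB (np.float64(0.03238242966389797), np.float64(0.24125193476172402))
pointer tip (np.float64(-0.000969041450774055), np.float64(0.16969205527866338))
```

```bash
cat >> h.py <<'E'
def ony(n,p,ys=0.):  # ray onto vertical plane y_stand=ys -> (x_stand, z)
    o,d=ray(n,p); s=(ys-(o[:2]-AX)@YD)/(d[:2]@YD); P=o+s*d; return (P[:2]-AX)@XD,P[2]
E
python3 - <<'E'
from h import *
for nm,p in(("marker",(307.6,279.)),("pointer",(310.6,299.7))): print(nm,ony("scene",p))
for x,z in((.043,.174),(.043,.234),(.046,.234)): print(x,z,px("scene",np.r_[AX+x*XD,z]))
for y in(.03,-.03): print(px("scene",np.r_[AX+.046*XD+y*YD,.234]))
E
```

```text
marker (np.float64(0.04690871999898782), np.float64(0.23366384858552336))
pointer (np.float64(0.04274303910634965), np.float64(0.167548264363941))
0.043 0.174 [310.40190925 297.80945447]
0.043 0.234 [309.77349625 279.42692099]
0.046 0.234 [308.10151148 279.01545541]
[302.77372904 293.72169762]
[313.14988523 265.08046314]
```

```bash
python3 -m pendant '[-0.03,0.08,0,0,0,0.1,0, -0.08,0.206,0,0,0,0.184,-1, -0.08,0.206,0,0,0,0.184,-1, -0.08,0.206,0,0,0,0.184,-1, -0.08,0.206,0,0,0,0.184,-1, -0.08,0.206,0,0,0,0.184,-1]'
```

```text
t: 10.8
tool_pos: [0.4494, 0.141, 0.3444]
eef_rot: [-180.0, -0.0, 156.4]
force: [0.0, -0.4, 0.1]
grip_width: 0.0852
finger_force: 0.0
```

```bash
python3 -m pendant '[0,0,-0.06,0,0,0,-1, 0,0,-0.12,0,0,0,-1, 0,0,-0.18,0,0,0,-1, 0,0,-0.23,0,0,0,-1, 0,0,-0.23,0,0,0,-1, 0,0,-0.23,0,0,0,-1, 0,0,-0.23,0,0,0,0, 0,0,-0.23,0,0,0,0.4, 0,0,-0.23,0,0,0,1, 0,0,-0.23,0,0,0,1, 0,0,-0.23,0,0,0,1]' 80
```

```text
t: 12.18
tool_pos: [0.4491, 0.1419, 0.2071]
eef_rot: [180.0, 0.0, 156.5]
force: [-1.5, -0.3, 5.4]
grip_width: 0.0203
finger_force: 78.1
```

```bash
python3 -m pendant '[0,0,0.005,0,0,0,1, 0,0,0.02,0,0,0,1, 0,0,0.04,0,0,0,1, 0,0,0.06,0,0,0,1, 0,0,0.08,0,0,0,1, 0,0,0.095,0,0,0,1, 0,0,0.1,0,0,0,1, 0,0,0.1,0,0,0,1, 0,0,0.1,0,0,0,1]'; python3 - <<'E'
from h import *
np.set_printoptions(linewidth=150)
s=imaging.grab_frame("scene"); g=s.max(2).astype(int); cv2.imwrite("pics/up1.png",s[:,:,::-1])
st=monitor.sense(); print(st["tool_pos"],st["force"],st["grip_width"])
print("     ",np.arange(299,327))
for r in range(262,298): print(r,g[r,299:327])
E
```

```text
t: 13.3
tool_pos: [0.449, 0.1418, 0.2666]
eef_rot: [-180.0, -0.0, 156.5]
force: [2.0, -1.7, -5.8]
grip_width: 0.02
finger_force: 78.7
[0.44902289 0.14182969 0.26657476] [ 2.36495065 -0.55157035 -5.43300859] 0.020198376698888854
      [299 300 301 302 303 304 305 306 307 308 309 310 311 312 313 314 315 316 317 318 319 320 321 322 323 324 325 326]
262 [109 109 111 121 133 132 122 117 116 114 113 111 111 111 113 115 116 116 115 114 113 113 114 116 116 116 112 109]
263 [109 109 121 152 174 163 133 118 116 116 113 110 108 110 113 116 118 118 117 115 113 110 110 113 114 114 111 110]
264 [109 111 133 180 197 170 133 117 116 116 113 100  94  96 106 115 118 118 116 114 113 112 112 114 114 114 113 111]
265 [109 114 144 193 202 168 130 115 116 115 107  82  68  70  91 111 117 118 115 114 113 113 113 113 114 114 113 111]
266 [109 123 165 199 195 165 131 116 115 112  97  67  48  60  90 111 118 118 116 115 115 114 114 114 113 114 113 111]
267 [112 137 185 203 182 160 130 116 114 108  83  54  44  63  98 115 119 119 118 118 117 117 116 115 114 114 112 110]
268 [121 157 197 202 178 156 129 115 112 103
[... 2795 characters left out ...]
4  75  48  51  77 102 113 115 111 110 110 110 110 110 117 132 138 141 144 148 149 136 110  87  91  94  95  97]
293 [105  81  64  74 104 107 107 110 108 107 108 109 108 108 122 135 140 141 145 149 152 146 126  91  77  89  94  96]
294 [110 101  95 104 127 108  91  97 104 106 107 108 108 110 126 137 140 143 146 150 152 149 135 104  75  74  88  93]
295 [111 110 109 120 139 118  97  97 104 107 108 107 108 117 131 137 141 143 147 151 152 148 140 122  99  86  82  84]
296 [112 111 112 125 144 131 113 112 110 108 107 106 108 122 135 139 141 144 149 152 151 147 142 134 127 120 111 106]
297 [113 111 111 127 147 135 121 121 116 110 108 108 112 127 137 139 142 146 151 153 151 147 143 139 137 136 132 129]
```

```bash
python3 -m pendant '[0,0,0.002,0,0,0,1, 0,0,0.002,0,0,0,1, 0,0,0.002,0,0,0,1, 0,0,0.002,0,0,0,1, 0,0,0.002,0,0,0,1, 0,0,0.002,0,0,0,1, 0,0,0.002,0,0,0,1, 0,0,0.002,0,0,0,1]'; python3 - <<'E'
from h import *
s=np.mean([imaging.grab_frame("scene") for _ in range(4)],0).astype(np.uint8)
a=cv2.resize(s[255:300,290:340],None,fx=11,fy=11,interpolation=2); b=cv2.resize(s[180:345,290:385],None,fx=3,fy=3,interpolation=2)
print(a.shape,b.shape); cv2.imwrite("pics/level.png",np.hstack([a,b[:495,:250]])[:,:,::-1])
np.set_printoptions(linewidth=150); g=s.max(2).astype(int)
for r in range(274,287): print(r,g[r,306:319])
E
```

```text
t: 14.35
tool_pos: [0.449, 0.1418, 0.2679]
eef_rot: [-180.0, -0.0, 156.5]
force: [2.8, -1.3, -6.7]
grip_width: 0.0205
finger_force: 78.6
(495, 550, 3) (495, 285, 3)
274 [ 47  39  41  53  81 103 110 108 107 108 110 111 111]
275 [ 41  40  42  58  91 107 110 108 106 108 110 110 107]
276 [ 40  41  44  66  98 118 118 113 108 109 111 110 104]
277 [ 41  43  50  78 110 145 145 131 121 120 120 115 101]
278 [ 41  43  58  89 115 154 161 156 153 153 145 128 107]
279 [ 42  44  65  97 124 155 163 163 163 164 157 137 110]
280 [ 43  52  78 106 141 160 164 164 164 164 159 139 111]
281 [ 44  64  89 111 147 163 165 164 164 164 157 132 107]
282 [ 50  74  96 113 140 155 157 158 162 164 156 128 103]
283 [ 54  80  98 105 113 120 127 136 149 155 149 125 103]
284 [ 65  90 102 103 104 105 106 109 114 118 116 104  96]
285 [ 79  99 104 106 105 105 105 104 104 105 113 107  92]
286 [ 92 105 107 106 106 106 106 106 105 112 126 124 102]
```

View pics/level.png

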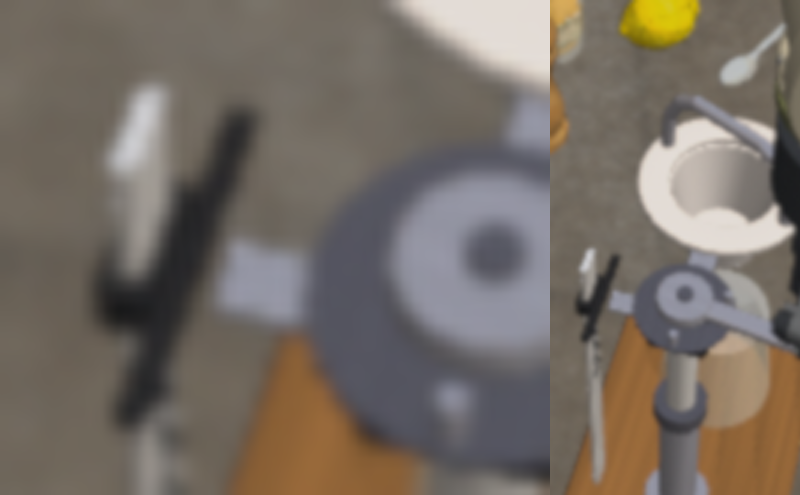

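The pointer's free end is centred at crop (228,275). The bar's mid is (186,264), which projects along the tongue to row 274, so they are level within about 0.5 mm. The dripper is still seated. Next is the swing arc.

```bash
python3 - <<'E'
import numpy as np
C=np.array([.5226,.1104])
for k in (3,8,14,20,26,32,38,44,50,55,58,60,61,62,63):
    a=np.radians(156.9-k); p=C+.08*np.array([np.cos(a),np.sin(a)])-[.449,.1418]; print(k,np.round(p/.6,4),round(-k/90,4))
E
```

```text
3 [0.0029 0.0063] -0.0333
8 [0.0085 0.0165] -0.0889
14 [0.0163 0.0281] -0.1556
20 [0.0253 0.0388] -0.2222
26 [0.0354 0.0484] -0.2889
32 [0.0464 0.057 ] -0.3556
38 [0.0582 0.0644] -0.4222
44 [0.0708 0.0705] -0.4889
50 [0.0839 0.0752] -0.5556
55 [0.0952 0.0781] -0.6111
58 [0.102  0.0794] -0.6444
60 [0.1066 0.08  ] -0.6667
61 [0.109  0.0803] -0.6778
62 [0.1113 0.0805] -0.6889
63 [0.1136 0.0807] -0.7
```

```bash
python3 -m pendant '[0,0,0,0,0,0,1, 0,0,0,0,0,0,1, 0,0,0,0,0,0,1, 0,0,0,0,0,0,1, 0.003,0.006,0,0,0,-0.033,1, 0.0085,0.0165,0,0,0,-0.089,1, 0.016,0.028,0,0,0,-0.156,1, 0.025,0.039,0,0,0,-0.222,1, 0.035,0.048,0,0,0,-0.289,1, 0.035,0.048,0,0,0,-0.289,1]'; python3 - <<'E'
from h import *
np.set_printoptions(linewidth=150); g=imaging.grab_frame("scene").max(2).astype(int)
for r in range(276,285): print(r,g[r,306:319])
E
```

```text
t: 15.8
tool_pos: [0.4701, 0.1708, 0.2679]
eef_rot: [-180.0, -0.0, 130.6]
force: [1.8, -1.1, -5.3]
grip_width: 0.0201
finger_force: 78.8
276 [ 40  43  44  66  98 118 119 113 109 110 112 110 104]
277 [ 41  42  51  78 111 147 146 131 122 121 120 115 101]
278 [ 42  42  59  89 116 156 162 156 153 153 144 127 107]
279 [ 42  45  66  98 124 155 163 162 163 164 157 138 110]
280 [ 42  51  78 107 143 160 164 164 164 164 159 139 112]
281 [ 44  63  89 114 153 165 166 165 164 163 157 133 107]
282 [ 50  75  97 114 143 156 158 160 163 164 156 128 104]
283 [ 55  81  98 105 113 120 128 137 149 156 150 126 104]
284 [ 65  90 102 104 105 105 106 109 115 119 118 105  97]
```

```bash
python3 -m pendant '[0.005,0.004,0,0,0,-0.03,1, 0.0114,0.009,0,0,0,-0.067,1, 0.023,0.0164,0,0,0,-0.133,1, 0.036,0.0225,0,0,0,-0.2,1, 0.049,0.027,0,0,0,-0.267,1, 0.06,0.03,0,0,0,-0.322,1, 0.067,0.0314,0,0,0,-0.355,1, 0.0716,0.032,0,0,0,-0.378,1, 0.0716,0.032,0,0,0,-0.378,1]'; python3 -m pendant '[0.0024,0.0003,0,0,0,-0.011,1, 0.0047,0.0005,0,0,0,-0.022,1, 0.0047,0.0005,0,0,0,-0.022,1]'; python3 -c "
from rig import monitor;s=monitor.sense();print(s['force'],s['moment'])"
```

```text
t: 16.98
tool_pos: [0.5127, 0.1896, 0.2678]
eef_rot: [-180.0, 0.0, 96.5]
force: [-1.4, -2.5, -6.1]
grip_width: 0.0198
finger_force: 78.7
t: 17.35
tool_pos: [0.5137, 0.1898, 0.2672]
eef_rot: [-179.6, 0.1, 94.6]
force: [-13.9, -5.0, -5.4]
grip_width: 0.02
finger_force: 79.2
[-13.89669479  -5.01230116  -5.3875452 ] [-0.80109146  1.75696069  0.56070247]
```

```bash
python3 -m pendant '[0,0,0,0,0,0,1, 0,0,0,0,0,0,1, 0,0,0,0,0,0,1, 0,0,0,0,0,0,1]'; python3 - <<'E'
from h import *
np.set_printoptions(linewidth=150); s=imaging.grab_frame("scene");g=s.max(2).astype(int)
for r in range(276,286): print(r,g[r,306:319])
p0=cv2.imread("pics/scene0.png")[:,:,::-1].astype(int); print("mill/jar area change",np.abs(s.astype(int)-p0)[150:240,265:302].max(2).mean(), s[150:240,265:302].mean()-p0[150:240,265:302].mean())
q=monitor.sense()["tool_pos"][:2]-[.5226,.1104]; print(np.degrees(np.arctan2(q[1],q[0])),np.hypot(*q))
E
```

```text
t: 17.85
tool_pos: [0.5137, 0.1898, 0.2672]
eef_rot: [-179.6, 0.1, 94.6]
force: [-13.9, -6.1, -4.5]
grip_width: 0.02
finger_force: 79.2
276 [39 41 44 64 81 65 44 38 35 30 30 30 29]
277 [42 43 52 74 79 60 45 41 36 31 28 32 29]
278 [42 43 57 81 79 62 59 53 42 31 30 29 31]
279 [44 48 63 83 80 75 73 62 44 32 29 29 30]
280 [57 64 73 82 82 82 77 60 43 34 34 33 31]
281 [76 78 82 83 83 79 67 51 38 36 37 35 31]
282 [83 83 83 84 82 72 55 42 36 34 37 38 33]
283 [85 84 84 83 78 62 46 37 34 34 35 36 34]
284 [84 84 84 82 72 53 40 35 35 34 36 37 36]
285 [82 82 80 77 69 50 38 36 35 37 37 37 37]
mill/jar area change 1.2198198198198198 -0.17727727727726972
96.38895250813016 0.0798779300716194
```

```bash
python3 -m pendant '[0,0,0.001,0,0,0,1, 0,0,0.001,0,0,0,1, 0,0,0.001,0,0,0,1, 0,0,0.001,0,0,0,1]' && python3 -c "
from rig import finish_job; print(finish_job())"
```

```text
t: 18.4
tool_pos: [0.5137, 0.1898, 0.2677]
eef_rot: [-179.6, 0.1, 94.6]
force: [-13.0, -6.4, -6.1]
grip_width: 0.0202
finger_force: 79.2
the job is handed in; nothing more can be done
None
```

The job is handed in at 18.4 s: dripper seated and released, leg raised level with the marker to about 0.5 mm with a pause, and lever closed against its stop with the knob still held; once closed, the gripper hid the pointer, so the final height rests on the tool height (within 0.2 mm of the paused value), and the glass was not checked.

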